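Re-latch the knife display case

ROBOT

A 7-joint arm with a two-finger parallel gripper is mounted at the origin on the work surface. World frame = base frame: x ahead of the robot, y to its left, z up, the work surface at z = 0. Lengths are in m, angles in rad, forces in N, time in s.
With the tool pointing down it reaches from about 0.35 to 0.9 m from the base axis. Payload 8.1 kg.
Tool frame: the origin (TCP) lies between the finger pads; the fingertips stand 19 mm ahead of it and the grasp point (between the pads) is the TCP; y points along the fingers, x is the direction in which the jaws open and shut, and the axes are right-handed (so a half turn about y gives the same grasp; the last joint's range is limited). The gripper opens to 92 mm and grips with 3 to 60 N. Pads are 19 mm wide; open, the fingers measure 130 mm over their backs; the gripper's body (75 mm by 190 mm) begins 47 mm behind the grasp point.
Start: joints at [-1.394, 0.434, 0.025, 1.573, -0.012, 1.134, -0.075], TCP at [0.173, 0.601, 0.246] pointing down, gripper open.
Joint ranges: [-2.62, 2.62], [-0.44, 2.09], [-1.27, 1.32], [0.08, 2.57], [-1.32, 4.46], [0.12, 2], [-2.74, 2.74]. Speed limits (rad/s): [2.22, 2.22, 3.01, 3.01, 3.14, 3.14, 3.14].

INTERFACE

Orientations are given as a rotation vector (axis times angle).
In Python, from cell import arm gives the robot as it stands.
- The arm moves only by the tool move_arm, never from a script. Its argument "series" is a list of rows, each an object of numbers: "x", "y", "z": the shift along the tool's x, y, z in cm; "rx", "ry", "rz": the turn, a rotation vector about the tool's x, y, z in rad. In form: [{"x": .., "y": .., "z": .., "rx": .., "ry": .., "rz": ..}, ...]. A call has 1 to 12 rows; each row shifts and turns the pose as measured when the row begins, along the tool's axes as they then stand; what a row does not reach is not made up. A row lasts 1/8 s, in which the tool goes at most 62.5 mm and 10.7 degrees, less where a joint would pass 70% of its speed; a pose out of reach is approached as far as the arm can. A call is refused whole if a number of a shift passes 6.25 or a number of a turn 0.188, either way. A call with a gripper value outside its range is refused whole. "jaw" is the finger opening in cm, from 0 to 9.18, set as the call begins (left out, the last holds). The fingers move at their own pace and stop on an object; "newtons" is the grip in N (left out, the last holds). Time passes only in rows, so rows that do not move let the fingers close. It gives the time, the measured TCP pose, the force and the opening at its end, in the units of the state.
- arm.observe(): the state, without advancing time (a new reading comes with each control period).
- arm.get_image(name): name is "side" or "top" or "wrist"; returns the picture (420x560x3 uint8, blue, green, red); there is no depth.
- arm.camera_params(name): a dict with "K" (3x3 intrinsics, pixels), "R" (3x3) and "t" (3): a world point X has camera coordinates R X + t; the wrist camera has in their place "tool_from_camera" (4x4, takes a point from camera to tool coordinates, whose origin is the TCP and whose axes are the tool frame's). Camera axes: x right, y down, z forward; pixel columns grow to the right and rows downward; lengths in m; the calibration is good to about 2 mm. A picture is of the moment at which its call begins: read the wrist's pose just before it. camera_params takes no time and is no camera call.
- arm.sign_off(): hands the job in, once; it reports no verdict.
The state is a dict: "clock": time; "joints": joint angles; "dq": joint speeds; "joint_efforts": joint torques, N m; "position": TCP position; "ee_rot": TCP orientation; "force": force on the tool from outside, world axes, zero at the start; "ft_torque": the same for the moment, N m; "width": opening from 0.0 (shut) to 1.0 (fully open).
Only numpy, scipy, OpenCV 4.12 (cv2) and the standard library are available. Lean on these libraries where they do the work, as an engineer would, in place of code of your own. Each camera call takes 0.05 s, during which the arm holds its last target.

TASK

The lid of the knife display case stands ajar and its latch tongue has already been swung out, so it would land on top of the frame edge. Turn the wing knob back until the tongue is drawn in, lower the lid and press it gently onto its seal (10 to 12 N at the knob is enough and much more would harm it), then turn the knob, without forcing it, clockwise to its stop so that the tongue swings under the frame edge and holds the lid shut. Let go of the knob at the end, and leave the other things on the counter where they are.

Things in the scene. Friction and masses are not known exactly. Their poses are not given: they have to be found in the camera images.
- case: counter-top knife display case, fixed, 260 mm deep (x) by 400 mm wide (y): dark wood plinth, glass walls, aluminium-framed lid with a clear pane. Origin: centre of its underside; z up. Its -x side is the front (staff side, with the latch), +x the hinge side: the lid's hinge axis runs along y at x = +125 mm, z = 100 mm
- strike: the frame at the case's front edge: a plate on the front wall that carries, hidden under the lid's front rail, the lip, the seal and two rubber bumpers. Origin and axes as the case's. The rail must not be pressed on this frame (seal and bumpers) with more than 16 N: a steady push of 10 to 12 N at the knob is enough and safe, 20 N is not
- lid_rail: front rail of the lid, a plain aluminium strip 70 mm wide, 400 mm long, 8 mm thick, that carries the knob, covers the tongue and comes down on the seal and bumpers; origin on the hinge axis, axes as the case's when the lid is at 0
- lip_nominal (a point): nominal place of the frame edge: top inner edge, mid-width, of the aluminium lip (8 mm thick, 22 mm wide, from the front inwards) along the top of the front wall. Lip, seal and bumpers are screwed on together through slots: their true height differs by up to 6 mm up or down from case to case, unseen, so how far down the lid must go has to be felt
- seal_nominal (a point): nominal top of the free rubber seal along the front of the lip. It pushes the lid up by 1.8 N per mm, felt at the knob. It is met 7 mm (at the knob) above the hard bumpers; the tongue passes under the lip from 1.5 mm above the bumpers down. Lowering the free lid takes about 1 N; the tongue is low enough at a push of 9 to 11 N; the bumpers are met at 13 to 15 N, then it rises steeply
- lid (a joint): lid hinge, rad, grows as the lid opens (0.01 rad = 2.1 mm at the knob). Starts at 0.11 to 0.22; 0 is nominally shut; latched it reads -0.026 to 0.034 depending on the case; 0.041 or more if the tongue lies on top of the lip. Lid 400 x 260 x 8 mm, about 0.4 kg; friction hinge: it stays where it is left. The hinge axis lies in the plane of the lid's underside
- knob (a joint): knob angle, rad. 0: tongue drawn in, pointing along the front to the case's -y (green dot on the rail). Grows clockwise seen from above to the stop at 1.45: tongue pointing to the front, -x (red dot). Starts at 0.8 to 1.2; tongue clear of the lip below about 0.45. Stiff to turn (0.06 N m), stays where left.
- tongue: steel cam tongue fixed to the knob's shaft, hidden under the front rail: 14 mm wide, 6 mm thick, reaching 34 mm from the knob's axis to its -y, its top 17.8 mm under the lid's underside. Origin on the knob's axis at the lid's underside, axes turn with the knob. Forcing it against the lip with more than 15 N (0.4 N m at the knob) does harm
- knob_grip (a point): grip point on the knob's axis, 26 mm above the lid's top, 10 mm below the wing's top; the axis is 44 mm behind the lid's front edge (211 mm from the hinge axis), mid-width, square to the lid. Black wing 48 mm long (its y), 12 mm thick (its x), 32 mm high, on a steel flange 38 mm across, 4 mm high. Axes turn with the knob, z along its axis, up; the tongue points to -y (white inlay)
- ramekin: bystander: red ramekin, 84 mm across, 48 mm high, just in front of the case to the left of the knob; origin centre of underside
- sharpener: bystander: small black and grey knife sharpener 50 x 85 x 38 mm, just in front of the case to the right of the knob; origin centre of underside
- pepper_mill: bystander: dark wooden pepper mill, 56 mm across, 160 mm high; origin centre of underside
- crock: bystander: white crock with wooden spoons, 108 mm across, 270 mm high with the spoons; origin centre of underside
- timer: bystander: yellow kitchen timer, 66 mm across, 60 mm high; origin centre of underside
- card_terminal: bystander: black card terminal 165 x 75 x 30 mm; origin centre of underside
- gift_box: bystander: blue box with white bands 100 x 130 x 75 mm; origin centre of underside

How it is judged:
By the outcome, as a careful person would: the job done as asked, in the order asked, and still so for the second after the job is handed in, with the robot touching nothing.
It also fails if it takes over 58 s, if anything falls off the work surface, if the arm or the gripper's body presses on something with over 40 N, if the wrist force passes 120 N, or if a joint passes its speed limit or range.

## Working session

There is one attempt and no reset: what is moved stays moved. The work goes in short steps, Python scripts to look and compute and a tool call to move; the robot and the scene stay as the last step left them, time stands still between calls to the robot, and variables do not carry over. Pictures are saved under pics/ and viewed, and the job is handed in when it is done.

Besides the shell and the picture viewer there is one more tool, called as name(argument=value, ...) on one line, values as JSON. move_arm: Moves the arm, as the interface text tells. Its arguments: {"type":"object","properties":{"series":{"type":"array","items":{"type":"object","properties":{"x":{"type":"number"},"y":{"type":"number"},"z":{"type":"number"},"rx":{"type":"number"},"ry":{"type":"number"},"rz":{"type":"number"}}}},"jaw":{"type":"number"},"newtons":{"type":"number"}},"required":["series"]}

```bash
ls; mkdir -p pics; python3 - <<'E'
from cell import arm
import cv2
s=arm.observe()
for k,v in s.items(): print(k,v)
for n in ("side","top","wrist"):
    cv2.imwrite(f"pics/{n}0.png",arm.get_image(n)); print(n,arm.camera_params(n))
E
```

```text
pics
clock 0.0
joints [-1.39359592  0.43519668  0.02500802  1.57406966 -0.01161676  1.13401258
 -0.07511558]
dq [ 1.62137594e-03  1.22108807e-04 -1.34189194e-03  9.89373793e-05
  8.98424297e-04  6.32709215e-06  1.18933841e-04]
joint_efforts [-2.38818866e-04 -6.67839217e+01  9.84774157e-01 -3.14458930e+01
 -6.05416973e-02  4.31423611e-02  1.70857606e-04]
position [0.172538   0.60022152 0.24497231]
ee_rot [-1.32977554 -0.99975985  1.00165982]
force [ 0.32573509  0.88421145 -0.45890662]
ft_torque [-0.04198598  0.04811974 -0.04917528]
width 1.0003499859213867
side {'K': array([[450.24086368,   0.        , 280.97640405],
       [  0.        , 450.24086368, 207.01725668],
       [  0.        ,   0.        ,   1.        ]]), 'R': array([[ 0.97574998, -0.21796966,  0.02003015],
       [-0.14734373, -0.72173836, -0.67630139],
       [ 0.16186971,  0.65694975, -0.73635265]]), 't': array([-0.53188385,  0.17051439,  1.46616423])}
top {'K': array([[414.32384371,   0.        , 276.54751437],
       [  0.        , 414.32384371, 214.20504509],
       [  0.        ,   0.        ,   1.        ]]), 'R': array([[-2.35869706e-02, -9.99719274e-01, -2.24213510e-03],
       [-9.96308262e-01,  2.36915521e-02, -8.25139859e-02],
       [ 8.25439417e-02,  2.87602764e-04, -9.96587385e-01]]), 't': array([0.02363339, 0.56180978, 1.15300958])}
wrist {'K': array([[357.55734429,   0.        , 282.42572559],
       [  0.        , 357.55734429, 207.94447596],
       [  0.        ,   0.        ,   1.        ]]), 'tool_from_camera': array([[ 9.99999637e-01, -7.47090665e-04,  4.09738583e-04,
        -6.00322784e-04],
       [-5.89923266e-04, -2.60050956e-01,  9.65594714e-01,
        -1.39207254e-01],
       [-6.14833887e-04, -9.65594605e-01, -2.60051303e-01,
         6.91370976e-02],
       [ 0.00000000e+00,  0.00000000e+00,  0.00000000e+00,
         1.00000000e+00]])}
```

View pics/side0.png

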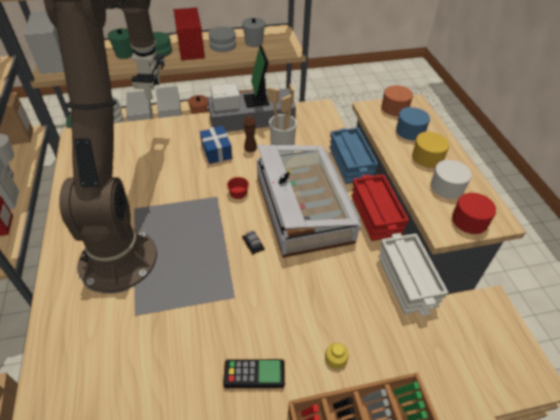

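View pics/top0.png

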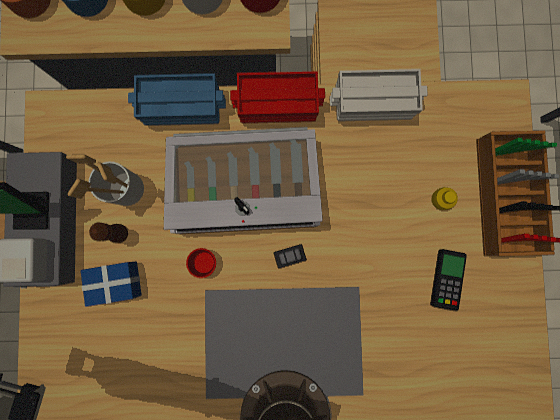

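View pics/wrist0.png

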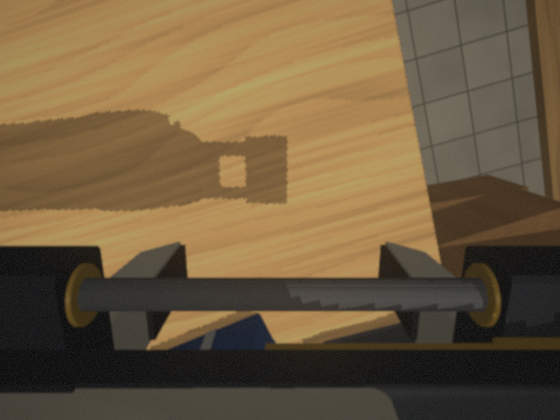

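```bash
python3 - <<'E'
import cv2
a=cv2.imread('pics/top0.png')[120:245,150:335]; cv2.imwrite('pics/topz.png',cv2.resize(a,None,fx=4,fy=4,interpolation=cv2.INTER_CUBIC))
a=cv2.imread('pics/side0.png')[135:260,245:365]; cv2.imwrite('pics/sidez.png',cv2.resize(a,None,fx=4.6,fy=4.6,interpolation=cv2.INTER_CUBIC))
E
```

```text
(no output)
```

View pics/topz.png

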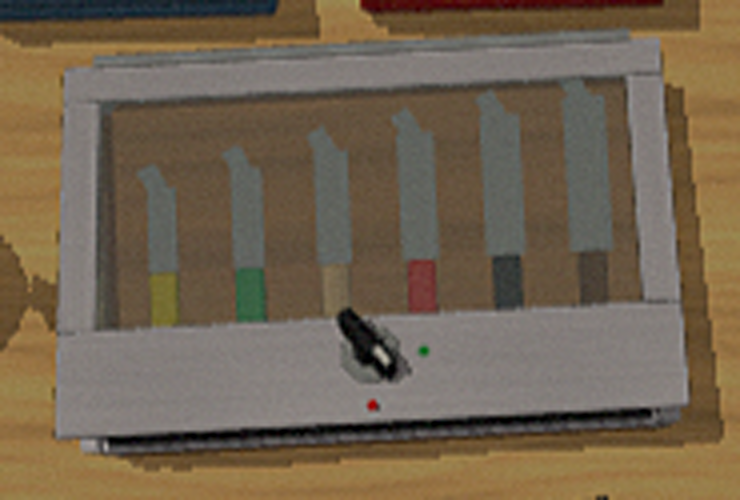

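View pics/sidez.png

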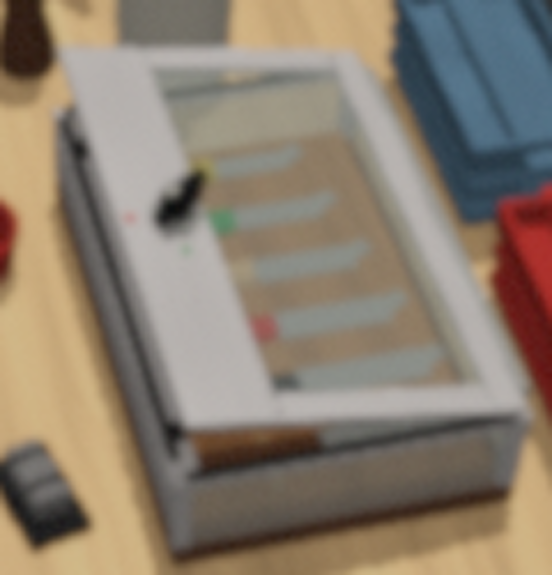

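```bash
cat > h.py <<'E'
from cell import arm
import numpy as np, cv2
from scipy.spatial.transform import Rotation as Ro
np.set_printoptions(precision=4,suppress=True)
def P(n):
    p=arm.camera_params(n); return p["K"]@np.c_[p["R"],p["t"]]
def tri(u1,u2,n1="top",n2="side"):
    X=cv2.triangulatePoints(P(n1),P(n2),np.array(u1,float).reshape(2,1),np.array(u2,float).reshape(2,1)).ravel(); X=X[:3]/X[3]
    e=[]
    for n,u in ((n1,u1),(n2,u2)):
        q=P(n)@np.r_[X,1]; e.append(q[:2]/q[2]-u)
    return X,np.concatenate(e)
def ray(n,u):
    p=arm.camera_params(n); d=p["R"].T@np.linalg.solve(p["K"],np.r_[u,1.]); c=-p["R"].T@p["t"]; return c,d
def onz(n,u,z):
    c,d=ray(n,u); return c+d*(z-c[2])/d[2]
E
python3 - <<'E'
from h import *
T=lambda a:(150+(a[0]+.5)/4-.5,120+(a[1]+.5)/4-.5)
S=lambda a:(245+(a[0]+.5)/4.6-.5,135+(a[1]+.5)/4.6-.5)
pts=dict(FL=((56,437),(62,48)),FR=((688,403),(185,430)),BR=((660,38),(528,412)),BL=((64,70),(345,52)),green=((424,351),(186,251)),red=((372,405),(130,217)),kA=((346,312),(203,170)),kB=((390,376),(165,214)),)
for k,(a,b) in pts.items():
    X,e=tri(T(a),S(b)); print(k,X,e)
E
```

```text
FL [0.522  0.2947 0.1556] [ 0.0543 -0.3835 -0.2278  0.0075]
FR [ 0.5321 -0.103   0.1512] [-0.0644  0.4746  0.3348 -0.0289]
BR [ 0.7814 -0.0973  0.1042] [-0.0541  0.4126  0.289  -0.0682]
BL [0.7651 0.3033 0.1062] [-0.2189  1.6977  1.0122 -0.1968]
green [0.5702 0.0631 0.148 ] [-0.0172  0.1249  0.0816 -0.0075]
red [0.5359 0.0959 0.1574] [-0.0209  0.151   0.0971 -0.0065]
kA [0.5923 0.1089 0.1815] [-0.0074  0.0539  0.0339 -0.0035]
kB [0.5561 0.083  0.1685] [ 0.158  -1.1007 -0.7063  0.0523]
```

```bash
cat >> h.py <<'E'
YAW=0.033; 
cx=np.array([np.cos(YAW),np.sin(YAW),0]); cy=np.array([-np.sin(YAW),np.cos(YAW),0]); cz=np.array([0,0,1.])
FOOT=np.array([.569,.097])  # of knob at initial theta
def lidpose(th,q,h=.026,flip=1,th0=.19,foot=FOOT):
    # returns grip position, R of tool for lid angle th, knob angle q
    hinge=np.r_[foot,0]+cx*(0.211*np.cos(th0)-.008*np.sin(th0)); hinge[2]=.1
    n=cx*np.sin(th)+cz*np.cos(th); f=-cx*np.cos(th)+cz*np.sin(th)
    p=hinge+f*.211+n*(.008+h)
    t=-cy*np.cos(q)+f*np.sin(q)   # tongue dir
    ty=-n; tx=np.cross(-t,n)*flip   # knob x = y cross z
    tz=np.cross(tx,ty)
    return p,np.c_[tx,ty,tz]
def delta(p,R):
    s=arm.observe(); R0=Ro.from_rotvec(s["ee_rot"]).as_matrix()
    d=R0.T@(p-s["position"]); r=Ro.from_matrix(R0.T@R).as_rotvec()
    print("t",s["clock"],"pos",s["position"],"F",s["force"],"M",s["ft_torque"],"w",s["width"]); print("d cm",d*100,"|",np.linalg.norm(d)*100,"rot",r); return d,r
E
python3 - <<'E'
from h import *
s=arm.observe(); print(Ro.from_rotvec(s["ee_rot"]).as_matrix())
for f in(1,-1):
  p,R=lidpose(.19,.98,flip=f); print(p,R); delta(p,R)
E
```

```text
[[ 0.2762 -0.0002 -0.9611]
 [ 0.9611 -0.0011  0.2762]
 [-0.0012 -1.     -0.0001]]
[0.5739 0.0972 0.1732] [[ 0.5741 -0.1888  0.7967]
 [-0.812  -0.0062  0.5836]
 [-0.1052 -0.982  -0.1568]]
t 0.15 pos [0.1726 0.6003 0.2451] F [0.0223 0.1989 0.0609] M [ 0.028  -0.0157  0.0009] w 1.0001994286177267
d cm [-37.2645   7.2396 -52.4727] | 64.76453554537238 rot [0.0341 2.2297 0.2334]
[0.5739 0.0972 0.1732] [[-0.5741 -0.1888 -0.7967]
 [ 0.812  -0.0062 -0.5836]
 [ 0.1052 -0.982   0.1568]]
t 0.15 pos [0.1726 0.6003 0.2451] F [0.0223 0.1989 0.0609] M [ 0.028  -0.0157  0.0009] w 1.0001994286177267
d cm [-37.2645   7.2396 -52.4727] | 64.76453554537238 rot [ 0.1943 -0.901  -0.0284]
```

```bash
cat >> h.py <<'E'
from scipy.spatial.transform import Slerp
def rows(p,R,n,bow=None):
    s=arm.observe(); p0=s["position"]; R0=Ro.from_rotvec(s["ee_rot"])
    sl=Slerp([0,1],Ro.concatenate([R0,Ro.from_matrix(R)])); 
    P=lambda u:p0+(p-p0)*u+(0 if bow is None else np.array(bow)*np.sin(np.pi*u))
    for i in range(n):
        a,b=i/n,(i+1)/n; A=sl(a)
        d=A.inv().apply(P(b)-P(a))*100; r=(A.inv()*sl(b)).as_rotvec()
        print('{"x":%.1f,"y":%.1f,"z":%.1f,"rx":%.3f,"ry":%.3f,"rz":%.3f},'%(*d,*r),end='')
    print()
E
python3 - <<'E'
from h import *
p,R=lidpose(.19,.98); rows(p-R[:,1]*.09,R,12,bow=(-.02,-.02,.03))
E
```

```text
{"x":-3.7,"y":-0.9,"z":-4.2,"rx":0.003,"ry":0.186,"rz":0.019},{"x":-2.8,"y":-0.8,"z":-4.8,"rx":0.003,"ry":0.186,"rz":0.019},{"x":-1.8,"y":-0.7,"z":-5.2,"rx":0.003,"ry":0.186,"rz":0.019},{"x":-0.7,"y":-0.5,"z":-5.5,"rx":0.003,"ry":0.186,"rz":0.019},{"x":0.5,"y":-0.4,"z":-5.5,"rx":0.003,"ry":0.186,"rz":0.019},{"x":1.7,"y":-0.2,"z":-5.2,"rx":0.003,"ry":0.186,"rz":0.019},{"x":2.8,"y":-0.1,"z":-4.7,"rx":0.003,"ry":0.186,"rz":0.019},{"x":3.7,"y":-0.0,"z":-3.9,"rx":0.003,"ry":0.186,"rz":0.019},{"x":4.5,"y":0.1,"z":-3.0,"rx":0.003,"ry":0.186,"rz":0.019},{"x":5.1,"y":0.1,"z":-2.0,"rx":0.003,"ry":0.186,"rz":0.019},{"x":5.4,"y":0.1,"z":-0.9,"rx":0.003,"ry":0.186,"rz":0.019},{"x":5.5,"y":-0.0,"z":0.1,"rx":0.003,"ry":0.186,"rz":0.019},
```

move_arm(series=[{"x": -3.7,"y": -0.9,"z": -4.2,"rx": 0,"ry": 0.18,"rz": 0.02},{"x": -2.8,"y": -0.8,"z": -4.8,"ry": 0.18,"rz": 0.02},{"x": -1.8,"y": -0.7,"z": -5.2,"ry": 0.18,"rz": 0.02},{"x": -0.7,"y": -0.5,"z": -5.5,"ry": 0.18,"rz": 0.02},{"x": 0.5,"y": -0.4,"z": -5.5,"ry": 0.18,"rz": 0.02},{"x": 1.7,"y": -0.2,"z": -5.2,"ry": 0.18,"rz": 0.02},{"x": 2.8,"y": -0.1,"z": -4.7,"ry": 0.18,"rz": 0.02},{"x": 3.7,"z": -3.9,"ry": 0.18,"rz": 0.02},{"x": 4.5,"z": -3.0,"ry": 0.18,"rz": 0.02}], jaw=5, newtons=20)

```text
invalid input
```

```bash
python3 - <<'E'
from h import *
p,R=lidpose(.19,.98); delta(p-R[:,1]*.09,R); rows(p-R[:,1]*.09,R,5); print(arm.observe()["joints"])
E
```

```text
t 0.15 pos [0.1726 0.6003 0.2451] F [0.0223 0.1989 0.0609] M [ 0.028  -0.0157  0.0009] w 1.0001994286177267
d cm [-36.7516  -1.5988 -54.091 ] | 65.41457174211116 rot [0.0341 2.2297 0.2334]
{"x":-7.4,"y":-0.3,"z":-10.8,"rx":0.007,"ry":0.446,"rz":0.047},{"x":-2.0,"y":-0.2,"z":-12.9,"rx":0.007,"ry":0.446,"rz":0.047},{"x":3.8,"y":-0.3,"z":-12.5,"rx":0.007,"ry":0.446,"rz":0.047},{"x":8.8,"y":-0.7,"z":-9.7,"rx":0.007,"ry":0.446,"rz":0.047},{"x":12.1,"y":-1.2,"z":-4.9,"rx":0.007,"ry":0.446,"rz":0.047},
[-1.3936  0.435   0.025   1.5739 -0.0116  1.134  -0.0751]
```

move_arm(series=[{"x": -3.7,"y": -0.9,"z": -4.2,"rx": 0.0,"ry": 0.18,"rz": 0.02},{"x": -2.8,"y": -0.8,"z": -4.8,"rx": 0.0,"ry": 0.18,"rz": 0.02},{"x": -1.8,"y": -0.7,"z": -5.2,"rx": 0.0,"ry": 0.18,"rz": 0.02},{"x": -0.7,"y": -0.5,"z": -5.5,"rx": 0.0,"ry": 0.18,"rz": 0.02},{"x": 0.5,"y": -0.4,"z": -5.5,"rx": 0.0,"ry": 0.18,"rz": 0.02},{"x": 1.7,"y": -0.2,"z": -5.2,"rx": 0.0,"ry": 0.18,"rz": 0.02},{"x": 2.8,"y": -0.1,"z": -4.7,"rx": 0.0,"ry": 0.18,"rz": 0.02},{"x": 3.7,"y": 0.0,"z": -3.9,"rx": 0.0,"ry": 0.18,"rz": 0.02},{"x": 4.5,"y": 0.0,"z": -3.0,"rx": 0.0,"ry": 0.18,"rz": 0.02}], jaw=5, newtons=20)

```text
clock: 1.27
position: [0.4791, 0.2033, 0.2834]
ee_rot: [-1.649, 0.404, -0.19]
force: [0.4, 1.3, -0.5]
width: 0.547
```

```bash
python3 - <<'E'
from h import *
p,R=lidpose(.19,.98); delta(p-R[:,1]*.09,R); rows(p-R[:,1]*.09,R,5); print(arm.observe()["joints"])
E
```

```text
t 1.275 pos [0.4791 0.2033 0.2834] F [ 0.3653  1.3058 -0.5106] M [ 0.0602 -0.1473 -0.037 ] w 0.5466956886013378
d cm [14.4539  1.2586 -5.529 ] | 15.526358367024223 rot [0.0287 0.5662 0.0736]
{"x":2.9,"y":0.3,"z":-1.1,"rx":0.006,"ry":0.113,"rz":0.015},{"x":3.0,"y":0.2,"z":-0.8,"rx":0.006,"ry":0.113,"rz":0.015},{"x":3.1,"y":0.2,"z":-0.4,"rx":0.006,"ry":0.113,"rz":0.015},{"x":3.1,"y":0.1,"z":-0.1,"rx":0.006,"ry":0.113,"rz":0.015},{"x":3.1,"y":0.1,"z":0.3,"rx":0.006,"ry":0.113,"rz":0.015},
[-0.8954  0.355   0.5457  1.6747 -0.1707  1.3321 -0.6819]
```

move_arm(series=[{"x": 2.9,"y": 0.3,"z": -1.1,"rx": 0.006,"ry": 0.113,"rz": 0.015},{"x": 3.0,"y": 0.2,"z": -0.8,"rx": 0.006,"ry": 0.113,"rz": 0.015},{"x": 3.1,"y": 0.2,"z": -0.4,"rx": 0.006,"ry": 0.113,"rz": 0.015},{"x": 3.1,"y": 0.1,"z": -0.1,"rx": 0.006,"ry": 0.113,"rz": 0.015},{"x": 3.1,"y": 0.1,"z": 0.3,"rx": 0.006,"ry": 0.113,"rz": 0.015},{"x": 0,"y": 0,"z": 0,"rx": 0,"ry": 0,"rz": 0}])

```text
clock: 2.02
position: [0.5951, 0.088, 0.2579]
ee_rot: [-1.525, 0.905, -0.629]
force: [-0.9, 0.2, -0.6]
width: 0.544
```

```bash
python3 - <<'E'
from h import *
p,R=lidpose(.19,.98); delta(p-R[:,1]*.09,R); print(arm.observe()["joints"])
for n in("wrist","side","top"): cv2.imwrite(f"pics/{n}1.png",arm.get_image(n))
E
```

```text
t 2.025 pos [0.5951 0.088  0.2579] F [-0.9444  0.1843 -0.6252] M [-0.0732 -0.0539  0.0559] w 0.5443709339083633
d cm [-1.0745 -0.2884  0.1475] | 1.1222206953549478 rot [ 0.0005 -0.027  -0.0032]
[-0.6364  0.5658  0.6929  1.4873 -0.3481  1.4139 -0.8731]
```

View pics/wrist1.png

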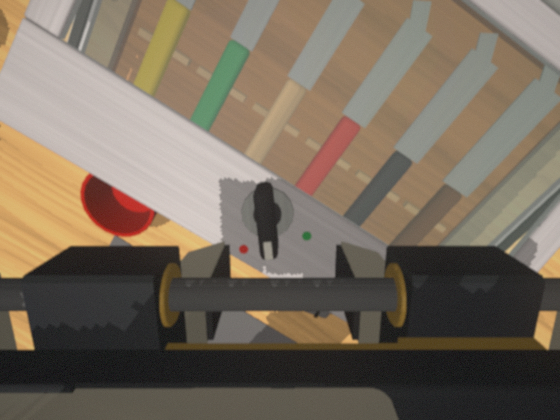

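View pics/side1.png

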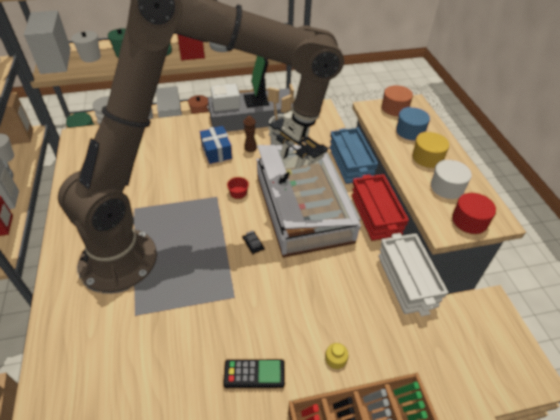

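```bash
cat >> h.py <<'E'
def wray(u,s=None):
    s=s or arm.observe(); p=arm.camera_params("wrist"); M=p["tool_from_camera"]; R0=Ro.from_rotvec(s["ee_rot"]).as_matrix()
    d=R0@M[:3,:3]@np.linalg.solve(p["K"],np.r_[u,1.]); c=R0@M[:3,3]+s["position"]; return c,d
def onplane(c,d,p0,n): return c+d*((p0-c)@n)/(d@n)
E
python3 - <<'E'
from h import *
im=cv2.imread('pics/wrist1.png').astype(int); b,g,r=im[...,0],im[...,1],im[...,2]
def cen(m,x0,x1,y0,y1):
    mm=np.zeros_like(m);mm[y0:y1,x0:x1]=m[y0:y1,x0:x1]; v,u=np.nonzero(mm); return u.mean(),v.mean(),len(u)
red=cen((r-g>60),230,255,238,260); gr=cen((g-r>25),295,320,225,250); print(red,gr)
blk=cen((im.max(2)<45),245,290,178,262);print(blk)
for th in(.16,.19,.21):
    p,R=lidpose(th,0,h=0,th0=.19); n=-R[:,1]
    out=[]
    for u in(red[:2],gr[:2],(264,212)): out.append(onplane(*wray(u),p,n))
    for u in((262,182),(268,259)): out.append(onplane(*wray(u),p+n*.036,n))
    print(th,*out,"red-green",np.linalg.norm(out[0]-out[1]),"wing",np.linalg.norm(out[3]-out[4]),"mid",(out[3]+out[4])/2-.036*n, "model foot",p)
E
python3 - <<'E'
import cv2
a=cv2.imread('pics/wrist1.png')[165:290,200:350]; cv2.imwrite('pics/w1z.png',cv2.resize(a,None,fx=5,fy=5,interpolation=cv2.INTER_CUBIC)[:600,:])
E
```

```text
(np.float64(243.07272727272726), np.float64(248.65454545454546), 55) (np.float64(306.2857142857143), np.float64(235.5), 56)
(np.float64(270.834008097166), np.float64(224.66801619433198), 247)
0.16 [0.5273 0.0973 0.148 ] [0.5639 0.0634 0.1423] [0.561  0.1005 0.1426] [0.5928 0.1168 0.1738] [0.5516 0.0841 0.1806] red-green 0.05019601900450562 wing 0.05304846937542148 mid [0.5665 0.1002 0.1417] model foot [0.5677 0.097  0.1415]
0.19 [0.5317 0.0983 0.1549] [0.5667 0.0651 0.1483] [0.5639 0.1012 0.1487] [0.595  0.1171 0.1792] [0.5555 0.0856 0.187 ] red-green 0.04871295402632247 wing 0.05113504786695902 mid [0.5685 0.1011 0.1478] model foot [0.569  0.097  0.1477]
0.21 [0.5345 0.0989 0.1594] [0.5686 0.0662 0.1523] [0.5659 0.1017 0.1527] [0.5965 0.1174 0.1828] [0.5581 0.0865 0.1912] red-green 0.04775742399604429 wing 0.04990241081074082 mid [0.5698 0.1017 0.1518] model foot [0.57   0.097  0.1518]
```

View pics/w1z.png

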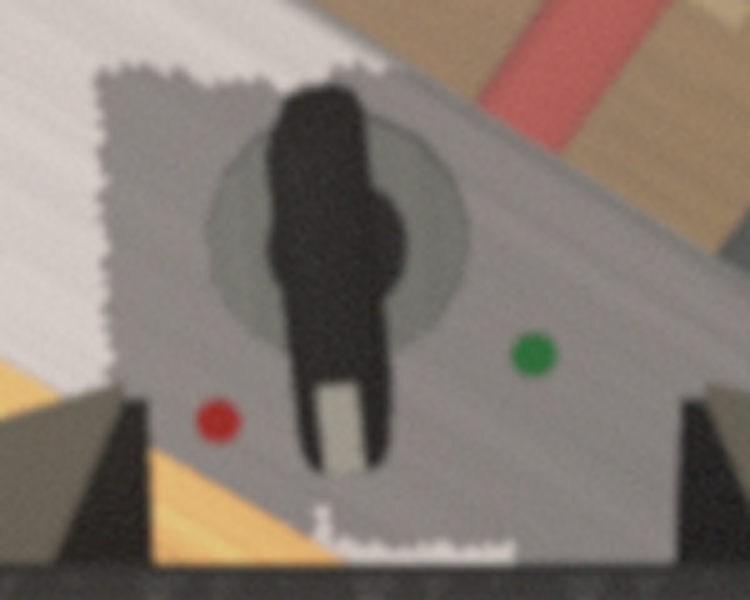

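```bash
python3 - <<'E'
from h import *
for th in(.17,.19,.21):
    p,R=lidpose(th,0,h=0,th0=.19); n=-R[:,1]
    q=lambda u,h:onplane(*wray(u),p+n*h,n)
    red=q((243.1,248.7),0);gr=q((306.3,235.5),0);fl=q((267.5,212.4),.004)-.004*n
    a=q((264,182.8),.036);b=q((269.6,258.7),.036)
    d=(b-a); f=R[:,1]; 
    f=-cx*np.cos(th)+cz*np.sin(th); ang=np.arctan2(d@f,-d@cy)
    # foot from dots
    s=(red-gr)@cy; 
    print(th,"flange",fl,"wingmid",(a+b)/2-.036*n,"foot dots",gr+cy*((red-gr)@cy),"wing len",np.linalg.norm(d),"ang",ang,"model",p)
E
```

```text
0.17 flange [0.5643 0.0989 0.1442] wingmid [0.5677 0.0995 0.1436] foot dots [0.5637 0.0987 0.1443] wing len 0.05166097589347218 ang 0.9421089754356134 model [0.5681 0.097  0.1436]
0.19 flange [0.5661 0.0994 0.1482] wingmid [0.569  0.1001 0.1477] foot dots [0.5656 0.0993 0.1483] wing len 0.05041316144959542 ang 0.9409028175943727 model [0.569  0.097  0.1477]
0.21 flange [0.568  0.1    0.1522] wingmid [0.5703 0.1007 0.1517] foot dots [0.5675 0.0999 0.1523] wing len 0.04919875641894785 ang 0.9398888677526035 model [0.57   0.097  0.1518]
```

```bash
sed -i 's/^FOOT=.*/FOOT=np.array([.567,.0995])/' h.py; python3 - <<'E'
from h import *
p,R=lidpose(.19,.945,h=.028); delta(p-R[:,1]*.03,R); rows(p-R[:,1]*.03,R,3)
E
```

```text
t 2.175 pos [0.5938 0.0917 0.2585] F [ 0.5674  0.6433 -0.007 ] M [-0.0963 -0.079   0.0134] w 0.5454626672308743
d cm [-0.9861  5.5879  0.0354] | 5.674307063813031 rot [-0.0005 -0.0546 -0.0047]
{"x":-0.3,"y":1.9,"z":0.0,"rx":-0.000,"ry":-0.018,"rz":-0.002},{"x":-0.3,"y":1.9,"z":0.0,"rx":-0.000,"ry":-0.018,"rz":-0.002},{"x":-0.3,"y":1.9,"z":0.0,"rx":-0.000,"ry":-0.018,"rz":-0.002},
```

```bash
sed -i 's/^FOOT=.*/FOOT=np.array([.569,.097])/' h.py; python3 - <<'E'
from h import *
print(arm.observe()["ee_rot"])
s=dict(position=np.array([.5951,.088,.2579]),ee_rot=np.array([-1.525,.905,-.629]))
for th in(.17,.19,.21):
    p,R=lidpose(th,0,h=0,th0=.19); n=-R[:,1]
    q=lambda u,h:onplane(*wray(u,s),p+n*h,n)
    red=q((243.1,248.7),0);gr=q((306.3,235.5),0);fl=q((267.5,212.4),.004)-.004*n
    a=q((264,182.8),.036);b=q((269.6,258.7),.036)
    d=(b-a); f=-cx*np.cos(th)+cz*np.sin(th); ang=np.arctan2(d@f,-d@cy)
    print(th,"flange",fl,"wingmid",(a+b)/2-.036*n,"foot dots",gr+cy*((red-gr)@cy),"ang",ang)
E
```

```text
[-1.525   0.9004 -0.6224]
0.17 flange [0.5659 0.0952 0.144 ] wingmid [0.5692 0.0958 0.1434] foot dots [0.565  0.0952 0.1441] ang 0.949252921167906
0.19 flange [0.5677 0.0957 0.148 ] wingmid [0.5705 0.0964 0.1474] foot dots [0.5669 0.0958 0.1481] ang 0.9480643905546724
0.21 flange [0.5695 0.0962 0.1519] wingmid [0.5718 0.097  0.1514] foot dots [0.5688 0.0964 0.1521] ang 0.9470670904258293
```

Consistent: foot about (0.569, 0.0965), knob angle 0.95, lid about 0.19.

```bash
sed -i 's/^FOOT=.*/FOOT=np.array([.569,.0965])/' h.py; python3 - <<'E'
from h import *
p,R=lidpose(.19,.95,h=.028); delta(p-R[:,1]*.03,R); rows(p-R[:,1]*.03,R,3)
E
```

```text
t 2.175 pos [0.5938 0.0917 0.2585] F [ 0.5674  0.6433 -0.007 ] M [-0.0963 -0.079   0.0134] w 0.5454626672308743
d cm [-0.6276  5.5503  0.0267] | 5.5857272133960985 rot [-0.0005 -0.0496 -0.0047]
{"x":-0.2,"y":1.9,"z":0.0,"rx":-0.000,"ry":-0.017,"rz":-0.002},{"x":-0.2,"y":1.8,"z":0.0,"rx":-0.000,"ry":-0.017,"rz":-0.002},{"x":-0.2,"y":1.8,"z":0.0,"rx":-0.000,"ry":-0.017,"rz":-0.002},
```

move_arm(series=[{"x": -0.2,"y": 1.9,"z": 0,"rx": 0,"ry": -0.017,"rz": -0.002},{"x": -0.2,"y": 1.8,"z": 0,"rx": 0,"ry": -0.017,"rz": -0.002},{"x": -0.2,"y": 1.8,"z": 0,"rx": 0,"ry": -0.017,"rz": 0},{"x": 0,"y": 0,"z": 0,"rx": 0,"ry": 0,"rz": 0},{"x": 0,"y": 0,"z": 0,"rx": 0,"ry": 0,"rz": 0}])

```text
clock: 2.8
position: [0.5777, 0.1031, 0.206]
ee_rot: [-1.536, 0.847, -0.572]
force: [1.0, -0.7, 0.1]
width: 0.547
```

```bash
python3 - <<'E'
from h import *
p,R=lidpose(.19,.95,h=.028); delta(p,R); cv2.imwrite("pics/wrist2.png",arm.get_image("wrist"))
E
```

```text
t 2.8 pos [0.5777 0.1031 0.206 ] F [ 0.9721 -0.6836  0.0665] M [-0.089  -0.1037 -0.0184] w 0.5474536860850132
d cm [ 0.6471  3.0926 -0.2098] | 3.1665636925914753 rot [-0.0034  0.0166 -0.0016]
```

View pics/wrist2.png

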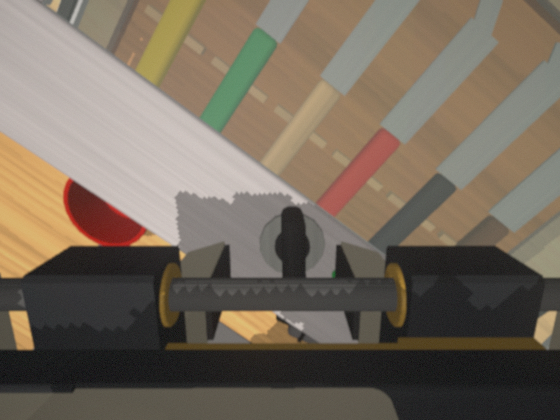

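move_arm(series=[{"x": 0.6,"y": 0.5,"z": -0.2,"rx": 0,"ry": 0.016,"rz": 0},{"x": 0,"y": 0.5,"z": 0,"rx": 0,"ry": 0,"rz": 0},{"x": 0,"y": 0.0,"z": 0,"rx": 0,"ry": 0,"rz": 0}])

```text
clock: 3.22
position: [0.5787, 0.0965, 0.1961]
ee_rot: [-1.532, 0.859, -0.587]
force: [-0.2, 0.1, -0.1]
width: 0.548
```

```bash
python3 - <<'E'
from h import *
p,R=lidpose(.19,.95,h=.028); delta(p,R)
E
```

```text
t 3.225 pos [0.5787 0.0965 0.1961] F [-0.1511  0.1183 -0.1418] M [-0.086  -0.067  -0.0617] w 0.5477316287886781
d cm [-0.0465  2.136  -0.0252] | 2.1366112808691984 rot [-0.0049 -0.001  -0.0009]
```

Aligned; descend.

move_arm(series=[{"x": 0,"y": 0.9,"z": 0,"rx": 0,"ry": 0,"rz": 0},{"x": 0,"y": 0.9,"z": 0,"rx": 0,"ry": 0,"rz": 0},{"x": 0,"y": 0.2,"z": 0,"rx": 0,"ry": 0,"rz": 0},{"x": 0,"y": 0.0,"z": 0,"rx": 0,"ry": 0,"rz": 0}])

```text
clock: 3.72
position: [0.5745, 0.0965, 0.1747]
ee_rot: [-1.532, 0.859, -0.587]
force: [-0.1, -0.9, 0.5]
width: 0.547
```

```bash
python3 - <<'E'
from h import *
p,R=lidpose(.19,.95,h=.028); delta(p,R);cv2.imwrite("pics/wrist3.png",arm.get_image("wrist"))
E
```

```text
t 3.725 pos [0.5745 0.0965 0.1747] F [-0.1166 -0.9104  0.4687] M [-0.0253 -0.0785 -0.0076] w 0.5465159295454276
d cm [-0.0366 -0.0468 -0.0144] | 0.061139224982747195 rot [-0.0043 -0.001  -0.0012]
```

View pics/wrist3.png

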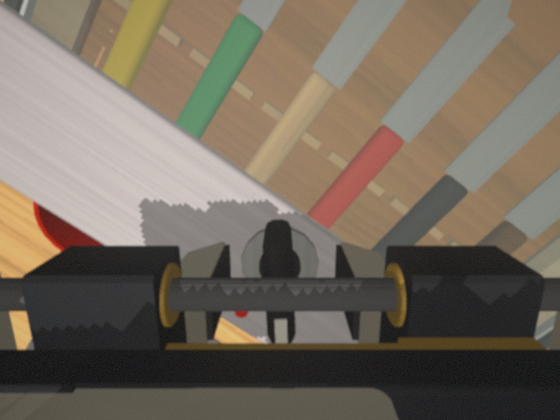

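move_arm(series=[{"x": 0,"y": 0,"z": 0,"rx": 0,"ry": 0,"rz": 0},{"x": 0,"y": 0,"z": 0,"rx": 0,"ry": 0,"rz": 0},{"x": 0,"y": 0,"z": 0,"rx": 0,"ry": 0,"rz": 0},{"x": 0,"y": 0,"z": 0,"rx": 0,"ry": 0,"rz": 0}], jaw=0, newtons=20)

```text
clock: 4.28
position: [0.5749, 0.0967, 0.1754]
ee_rot: [-1.531, 0.859, -0.587]
force: [-4.2, 7.1, 2.3]
width: 0.16
```

```bash
python3 - <<'E'
from h import *
p,R=lidpose(.19,.95,h=.028); delta(p,R)
E
```

```text
t 4.275 pos [0.5749 0.0967 0.1754] F [-4.2127  7.0556  2.3427] M [ 1.705   0.8705 -0.2796] w 0.16000460432476488
d cm [-0.0373  0.0274 -0.0447] | 0.06428151249681664 rot [-0.0053 -0.0008 -0.001 ]
```

move_arm(series=[{"x": -0.1,"y": 0,"z": 0,"rx": 0,"ry": 0,"rz": 0},{"x": 0,"y": 0,"z": 0,"rx": 0,"ry": 0,"rz": 0}])

```text
clock: 4.53
position: [0.5741, 0.0979, 0.1754]
ee_rot: [-1.531, 0.859, -0.586]
force: [0.8, -0.3, 0.5]
width: 0.131
```

```bash
python3 - <<'E'
from h import *
p,R=lidpose(.19,.95,h=.028); delta(p,R)
E
```

```text
t 4.525 pos [0.5741 0.0979 0.1754] F [ 0.849  -0.3364  0.4516] M [-0.0044 -0.0694  0.0188] w 0.13130059741823277
d cm [ 0.1111  0.0139 -0.0625] | 0.12822444929468502 rot [-0.0054 -0.0002 -0.0014]
```

move_arm(series=[{"x": 0,"y": 0,"z": 0,"rx": 0,"ry": -0.1,"rz": 0},{"x": 0,"y": 0,"z": 0,"rx": 0,"ry": -0.15,"rz": 0},{"x": 0,"y": 0,"z": 0,"rx": 0,"ry": -0.15,"rz": 0}])

```text
clock: 4.9
position: [0.5735, 0.0985, 0.1753]
ee_rot: [-1.578, 0.544, -0.254]
force: [-1.5, 1.4, 0.7]
width: 0.13
```

```bash
cat >> h.py <<'E'
def st(th=.19):
    s=arm.observe(); R=Ro.from_rotvec(s["ee_rot"]).as_matrix()
    x=R[:,0]; n=-R[:,1]; 
    tilt=np.arctan2(n@cx,n[2]); f=-cx*np.cos(tilt)+cz*np.sin(tilt)
    t=-np.cross(n,x)  # tongue dir: x=y×z → y=z×x=n×x, t=-y
    q=np.arctan2(t@f,-t@cy)
    print("t %.2f q %.3f tilt %.3f sidetilt %.3f"%(s["clock"],q,tilt,n@cy),"pos",s["position"],"Ftool",R.T@s["force"],"M@tool",R.T@s["ft_torque"],"Fz %.2f"%s["force"][2],"w",s["width"])
    h=np.r_[FOOT,0]+cx*(0.211*np.cos(.19)-.008*np.sin(.19)); h[2]=.1
    # lid angle inferred from TCP pos, assuming grip height from radius
    v=s["position"]-h; r=np.hypot(v@cx,v[2]); a=np.arctan2(v[2],-v@cx); print("lid angle from pos (h=.028): %.4f  r %.4f (exp %.4f) lat %.4f"%(a-np.arctan2(.036,.211),r,np.hypot(.036,.211),v@cy))
E
python3 -c "
from h import *
st()"
```

```text
t 4.90 q 0.540 tilt 0.188 sidetilt -0.005 pos [0.5735 0.0985 0.1753] Ftool [-2.106  -0.4243  0.4735] M@tool [0.1347 0.117  0.4313] Fz 0.72 w 0.13014750023971627
lid angle from pos (h=.028): 0.1894  r 0.2148 (exp 0.2140) lat 0.0018
```

move_arm(series=[{"x": -0.03,"y": 0,"z": 0,"rx": 0,"ry": -0.15,"rz": 0},{"x": 0,"y": 0,"z": 0,"rx": 0,"ry": -0.15,"rz": 0},{"x": 0,"y": 0,"z": 0,"rx": 0,"ry": -0.08,"rz": 0},{"x": 0,"y": 0,"z": 0,"rx": 0,"ry": 0,"rz": 0}])

```text
clock: 5.4
position: [0.5726, 0.0988, 0.1755]
ee_rot: [-1.575, 0.238, 0.059]
force: [0.4, 1.5, -1.0]
width: 0.132
```

```bash
python3 -c "
from h import *
st()"
```

```text
t 5.40 q 0.147 tilt 0.189 sidetilt -0.006 pos [0.5726 0.0988 0.1755] Ftool [0.3697 0.8774 1.596 ] M@tool [ 0.3221 -0.0757 -0.0311] Fz -0.97 w 0.13202021255704297
lid angle from pos (h=.028): 0.1885  r 0.2156 (exp 0.2140) lat 0.0022
```

move_arm(series=[{"x": 0,"y": 0,"z": 0,"rx": 0,"ry": -0.1,"rz": 0},{"x": 0,"y": 0,"z": 0,"rx": 0,"ry": -0.03,"rz": 0}])

```text
clock: 5.65
position: [0.5724, 0.0988, 0.1753]
ee_rot: [-1.564, 0.138, 0.16]
force: [-0.2, 0.7, -0.0]
width: 0.131
```

```bash
python3 -c "
from h import *
st()
for n in('wrist','side'): cv2.imwrite(f'pics/{n}4.png',arm.get_image(n))
cv2.imwrite('pics/side4z.png',cv2.resize(cv2.imread('pics/side4.png')[110:260,235:365],None,fx=4,fy=4,interpolation=cv2.INTER_CUBIC))
"
```

```text
t 5.65 q 0.018 tilt 0.190 sidetilt -0.006 pos [0.5724 0.0988 0.1753] Ftool [-0.1832  0.086   0.7163] M@tool [0.3261 0.0716 0.1199] Fz -0.05 w 0.1306600552892354
lid angle from pos (h=.028): 0.1876  r 0.2158 (exp 0.2140) lat 0.0022
```

View pics/side4z.png

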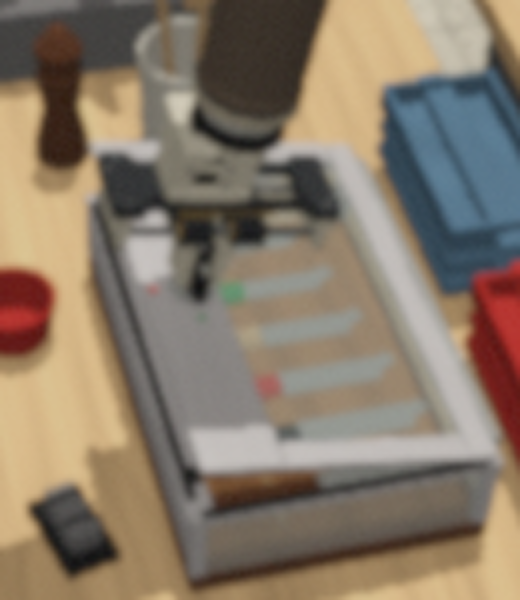

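View pics/wrist4.png

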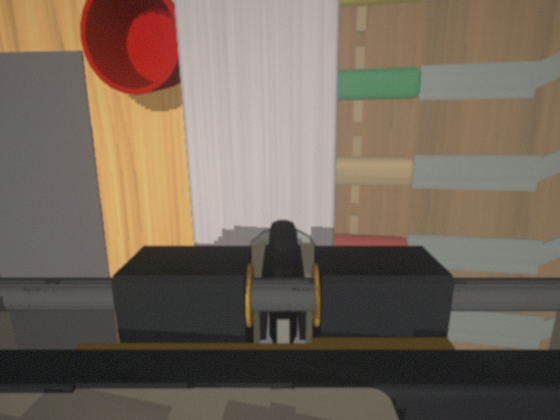

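move_arm(series=[{"x": -0.05,"y": 0.3,"z": 0,"rx": 0,"ry": 0,"rz": -0.015},{"x": -0.07,"y": 0.42,"z": 0,"rx": 0,"ry": 0,"rz": -0.02},{"x": -0.07,"y": 0.42,"z": 0,"rx": 0,"ry": 0,"rz": -0.02},{"x": -0.07,"y": 0.42,"z": 0,"rx": 0,"ry": 0,"rz": -0.02}])

```text
clock: 6.25
position: [0.567, 0.0986, 0.1593]
ee_rot: [-1.568, 0.079, 0.093]
force: [-0.7, 0.5, 0.3]
width: 0.129
```

```bash
python3 -c "
from h import *
st()"
```

```text
t 6.25 q 0.024 tilt 0.110 sidetilt -0.004 pos [0.567  0.0986 0.1593] Ftool [-0.7396 -0.2103  0.5419] M@tool [0.2722 0.0072 0.1739] Fz 0.29 w 0.12866385711973377
lid angle from pos (h=.028): 0.1093  r 0.2159 (exp 0.2140) lat 0.0022
```

move_arm(series=[{"x": -0.05,"y": 0.3,"z": 0,"rx": 0,"ry": 0,"rz": -0.015},{"x": -0.04,"y": 0.2,"z": 0,"rx": 0,"ry": 0,"rz": -0.01}])

```text
clock: 6.5
position: [0.5655, 0.0986, 0.1541]
ee_rot: [-1.569, 0.058, 0.07]
force: [-0.0, 1.3, -1.5]
width: 0.129
```

```bash
python3 -c "
from h import *
st()"
```

```text
t 6.50 q 0.025 tilt 0.082 sidetilt -0.003 pos [0.5655 0.0986 0.1541] Ftool [0.1189 1.468  1.3147] M@tool [ 0.309  -0.0397  0.142 ] Fz -1.47 w 0.12883860393950364
lid angle from pos (h=.028): 0.0843  r 0.2160 (exp 0.2140) lat 0.0022
```

move_arm(series=[{"x": -0.04,"y": 0.2,"z": 0,"rx": 0,"ry": 0,"rz": -0.01},{"x": -0.02,"y": 0.1,"z": 0,"rx": 0,"ry": 0,"rz": -0.005}])

```text
clock: 6.75
position: [0.5647, 0.0986, 0.151]
ee_rot: [-1.569, 0.045, 0.057]
force: [-0.1, 0.6, -0.4]
width: 0.127
```

```bash
python3 -c "
from h import *
st()"
```

```text
t 6.75 q 0.025 tilt 0.065 sidetilt -0.003 pos [0.5647 0.0986 0.151 ] Ftool [-0.0732  0.4393  0.5756] M@tool [ 0.2708 -0.0424  0.2571] Fz -0.43 w 0.12651785409200103
lid angle from pos (h=.028): 0.0693  r 0.2160 (exp 0.2140) lat 0.0022
```

move_arm(series=[{"x": -0.03,"y": 0.15,"z": 0,"rx": 0,"ry": 0,"rz": -0.007},{"x": 0,"y": 0.05,"z": 0,"rx": 0,"ry": 0,"rz": -0.002}])

```text
clock: 7.0
position: [0.5642, 0.0986, 0.1488]
ee_rot: [-1.57, 0.038, 0.05]
force: [-0.3, 0.2, -0.7]
width: 0.126
```

```bash
python3 -c "
from h import *
st()"
```

```text
t 7.00 q 0.025 tilt 0.056 sidetilt -0.002 pos [0.5642 0.0986 0.1488] Ftool [-0.2273  0.6832  0.1913] M@tool [ 0.3266 -0.0982  0.3742] Fz -0.67 w 0.12614709288147788
lid angle from pos (h=.028): 0.0591  r 0.2160 (exp 0.2140) lat 0.0022
```

move_arm(series=[{"x": -0.03,"y": 0.15,"z": 0,"rx": 0,"ry": 0,"rz": -0.008},{"x": 0,"y": 0.05,"z": 0,"rx": 0,"ry": 0,"rz": -0.002}])

```text
clock: 7.25
position: [0.5637, 0.0986, 0.1466]
ee_rot: [-1.57, 0.03, 0.042]
force: [-0.3, 0.7, -0.3]
width: 0.129
```

```bash
python3 -c "
from h import *
st()"
```

```text
t 7.25 q 0.026 tilt 0.046 sidetilt -0.002 pos [0.5637 0.0986 0.1466] Ftool [-0.2533  0.2716  0.7001] M@tool [ 0.2834 -0.0376  0.3553] Fz -0.26 w 0.12866495304394318
lid angle from pos (h=.028): 0.0487  r 0.2160 (exp 0.2140) lat 0.0022
```

move_arm(series=[{"x": -0.02,"y": 0.1,"z": 0,"rx": 0,"ry": 0,"rz": -0.005},{"x": 0,"y": 0.05,"z": 0,"rx": 0,"ry": 0,"rz": -0.002}])

```text
clock: 7.5
position: [0.5634, 0.0985, 0.1451]
ee_rot: [-1.57, 0.024, 0.036]
force: [-1.5, 0.2, -0.5]
width: 0.127
```

```bash
python3 -c "
from h import *
st()"
```

```text
t 7.50 q 0.025 tilt 0.038 sidetilt -0.002 pos [0.5634 0.0985 0.1451] Ftool [-1.4603  0.5647  0.1839] M@tool [ 0.2769 -0.0204  0.395 ] Fz -0.51 w 0.1274336774458668
lid angle from pos (h=.028): 0.0412  r 0.2159 (exp 0.2140) lat 0.0022
```

move_arm(series=[{"x": -0.02,"y": 0.1,"z": 0,"rx": 0,"ry": 0,"rz": -0.005},{"x": -0.01,"y": 0.07,"z": 0,"rx": 0,"ry": 0,"rz": -0.004}])

```text
clock: 7.75
position: [0.563, 0.0985, 0.1432]
ee_rot: [-1.57, 0.017, 0.028]
force: [-1.2, 0.5, -0.5]
width: 0.128
```

```bash
python3 -c "
from h import *
st()"
```

```text
t 7.75 q 0.025 tilt 0.029 sidetilt -0.002 pos [0.563  0.0985 0.1432] Ftool [-1.1413  0.5138  0.4676] M@tool [ 0.284  -0.0222  0.4157] Fz -0.48 w 0.1284654456104887
lid angle from pos (h=.028): 0.0326  r 0.2160 (exp 0.2140) lat 0.0022
```

move_arm(series=[{"x": -0.02,"y": 0.1,"z": 0,"rx": 0,"ry": 0,"rz": -0.005},{"x": -0.01,"y": 0.07,"z": 0,"rx": 0,"ry": 0,"rz": -0.004}])

```text
clock: 8.0
position: [0.5626, 0.0985, 0.1414]
ee_rot: [-1.57, 0.009, 0.021]
force: [-0.3, 0.8, -0.8]
width: 0.13
```

```bash
python3 -c "
from h import *
st()"
```

```text
t 8.00 q 0.026 tilt 0.019 sidetilt -0.001 pos [0.5626 0.0985 0.1414] Ftool [-0.271   0.8389  0.8044] M@tool [ 0.3262 -0.0104  0.3541] Fz -0.83 w 0.13038361846543817
lid angle from pos (h=.028): 0.0239  r 0.2160 (exp 0.2140) lat 0.0022
```

move_arm(series=[{"x": -0.02,"y": 0.1,"z": 0,"rx": 0,"ry": 0,"rz": -0.005},{"x": -0.01,"y": 0.07,"z": 0,"rx": 0,"ry": 0,"rz": -0.003}])

```text
clock: 8.25
position: [0.5623, 0.0985, 0.1396]
ee_rot: [-1.57, 0.002, 0.014]
force: [-0.4, 0.3, -0.4]
width: 0.13
```

```bash
python3 -c "
from h import *
st()"
```

```text
t 8.25 q 0.026 tilt 0.010 sidetilt -0.001 pos [0.5623 0.0985 0.1396] Ftool [-0.3709  0.3826  0.3366] M@tool [0.2949 0.0109 0.394 ] Fz -0.38 w 0.12984495212206085
lid angle from pos (h=.028): 0.0154  r 0.2160 (exp 0.2140) lat 0.0022
```

move_arm(series=[{"x": -0.02,"y": 0.1,"z": 0,"rx": 0,"ry": 0,"rz": -0.004},{"x": -0.01,"y": 0.07,"z": 0,"rx": 0,"ry": 0,"rz": -0.003}])

```text
clock: 8.5
position: [0.562, 0.0985, 0.1378]
ee_rot: [-1.57, -0.003, 0.008]
force: [-0.5, 1.6, -0.2]
width: 0.126
```

```bash
python3 -c "
from h import *
st()"
```

```text
t 8.50 q 0.026 tilt 0.003 sidetilt -0.001 pos [0.562  0.0985 0.1378] Ftool [-0.4595  0.2467  1.5628] M@tool [ 0.3143 -0.0915  0.4193] Fz -0.24 w 0.1264327198377476
lid angle from pos (h=.028): 0.0070  r 0.2160 (exp 0.2140) lat 0.0022
```

move_arm(series=[{"x": -0.01,"y": 0.1,"z": 0,"rx": 0,"ry": 0,"rz": -0.005},{"x": -0.01,"y": 0.05,"z": 0,"rx": 0,"ry": 0,"rz": -0.003}])

```text
clock: 8.75
position: [0.5617, 0.0985, 0.1364]
ee_rot: [-1.57, -0.01, 0.001]
force: [-1.2, 1.4, 2.9]
width: 0.131
```

```bash
python3 -c "
from h import *
st()"
```

```text
t 8.75 q 0.026 tilt -0.006 sidetilt -0.001 pos [0.5617 0.0985 0.1364] Ftool [-1.2156 -2.8709  1.4396] M@tool [0.2777 0.0051 0.6172] Fz 2.87 w 0.13113494652877697
lid angle from pos (h=.028): 0.0004  r 0.2160 (exp 0.2140) lat 0.0022
```

move_arm(series=[{"x": -0.01,"y": 0.1,"z": 0,"rx": 0,"ry": 0,"rz": -0.005},{"x": -0.01,"y": 0.05,"z": 0,"rx": 0,"ry": 0,"rz": -0.003}])

```text
clock: 9.0
position: [0.5615, 0.0985, 0.1351]
ee_rot: [-1.57, -0.017, -0.005]
force: [-1.0, -0.7, 4.0]
width: 0.131
```

```bash
python3 -c "
from h import *
st()
for n in('side','top'): cv2.imwrite(f'pics/{n}5.png',arm.get_image(n))
cv2.imwrite('pics/side5z.png',cv2.resize(cv2.imread('pics/side5.png')[110:260,235:365],None,fx=4,fy=4,interpolation=cv2.INTER_CUBIC))
"
```

```text
t 9.00 q 0.026 tilt -0.014 sidetilt -0.001 pos [0.5615 0.0985 0.1351] Ftool [-0.9558 -4.062  -0.6647] M@tool [ 0.1808 -0.0118  0.7934] Fz 4.05 w 0.13059224467560623
lid angle from pos (h=.028): -0.0057  r 0.2160 (exp 0.2140) lat 0.0023
```

View pics/side5z.png

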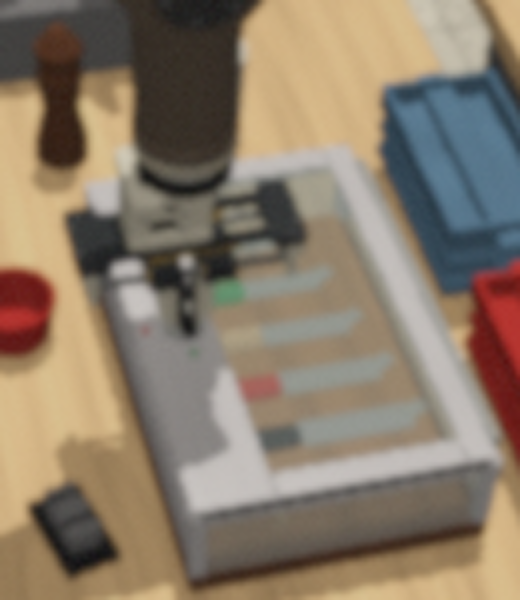

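move_arm(series=[{"x": -0.01,"y": 0.1,"z": 0,"rx": 0,"ry": 0,"rz": 0},{"x": 0,"y": 0.05,"z": 0,"rx": 0,"ry": 0,"rz": -0.002}])

```text
clock: 9.35
position: [0.5614, 0.0985, 0.1339]
ee_rot: [-1.569, -0.018, -0.007]
force: [-3.1, 1.1, 6.7]
width: 0.13
```

```bash
python3 -c "
from h import *
st()"
```

```text
t 9.35 q 0.026 tilt -0.016 sidetilt -0.001 pos [0.5614 0.0985 0.1339] Ftool [-3.0275 -6.708   1.1024] M@tool [ 0.2341 -0.0045  1.1613] Fz 6.66 w 0.12999312564651688
lid angle from pos (h=.028): -0.0112  r 0.2159 (exp 0.2140) lat 0.0023
```

move_arm(series=[{"x": 0,"y": 0.05,"z": 0,"rx": 0,"ry": 0,"rz": 0},{"x": 0,"y": 0.05,"z": 0,"rx": 0,"ry": 0,"rz": -0.002}])

```text
clock: 9.6
position: [0.5613, 0.0985, 0.1334]
ee_rot: [-1.569, -0.02, -0.008]
force: [-3.6, -0.3, 7.3]
width: 0.129
```

```bash
python3 -c "
from h import *
st()"
```

```text
t 9.60 q 0.026 tilt -0.018 sidetilt -0.001 pos [0.5613 0.0985 0.1334] Ftool [-3.5091 -7.3593 -0.2154] M@tool [ 0.2032 -0.0909  1.1375] Fz 7.29 w 0.12913582059317005
lid angle from pos (h=.028): -0.0138  r 0.2159 (exp 0.2140) lat 0.0023
```

move_arm(series=[{"x": -0.03,"y": 0.1,"z": 0,"rx": 0,"ry": 0,"rz": 0},{"x": -0.01,"y": 0.05,"z": 0,"rx": 0,"ry": 0,"rz": 0}])

```text
clock: 9.85
position: [0.5612, 0.0985, 0.1327]
ee_rot: [-1.569, -0.02, -0.009]
force: [-3.8, -0.2, 8.3]
width: 0.129
```

```bash
python3 -c "
from h import *
st()"
```

```text
t 9.85 q 0.026 tilt -0.019 sidetilt -0.002 pos [0.5612 0.0985 0.1327] Ftool [-3.5978 -8.3935 -0.1954] M@tool [ 0.1935 -0.0099  1.1396] Fz 8.32 w 0.12885890688073237
lid angle from pos (h=.028): -0.0170  r 0.2159 (exp 0.2140) lat 0.0022
```

move_arm(series=[{"x": -0.03,"y": 0.1,"z": 0,"rx": 0,"ry": 0,"rz": 0},{"x": -0.02,"y": 0.08,"z": 0,"rx": 0,"ry": 0,"rz": 0}])

```text
clock: 10.1
position: [0.5612, 0.0985, 0.132]
ee_rot: [-1.568, -0.021, -0.01]
force: [-3.6, 0.2, 10.4]
width: 0.13
```

```bash
python3 -c "
from h import *
st()"
```

```text
t 10.10 q 0.026 tilt -0.020 sidetilt -0.002 pos [0.5612 0.0985 0.132 ] Ftool [ -3.3963 -10.4309   0.2593] M@tool [ 0.166  -0.0521  1.2398] Fz 10.36 w 0.12963464969777402
lid angle from pos (h=.028): -0.0201  r 0.2158 (exp 0.2140) lat 0.0023
```

move_arm(series=[{"x": 0,"y": 0.05,"z": 0,"rx": 0,"ry": 0.12,"rz": 0},{"x": 0,"y": 0.05,"z": 0,"rx": 0,"ry": 0.12,"rz": 0}])

```text
clock: 10.35
position: [0.5617, 0.0984, 0.132]
ee_rot: [-1.556, 0.171, -0.203]
force: [-4.2, 0.5, 8.4]
width: 0.127
```

```bash
python3 -c "
from h import *
st()"
```

```text
t 10.35 q 0.272 tilt -0.021 sidetilt -0.003 pos [0.5617 0.0984 0.132 ] Ftool [-3.9987 -8.4687 -0.444 ] M@tool [-0.1041 -0.0996  0.974 ] Fz 8.39 w 0.12725127959195603
lid angle from pos (h=.028): -0.0198  r 0.2153 (exp 0.2140) lat 0.0022
```

move_arm(series=[{"x": -0.02,"y": 0.1,"z": 0,"rx": 0,"ry": 0.03,"rz": 0},{"x": -0.02,"y": 0.08,"z": 0,"rx": 0,"ry": 0.03,"rz": 0}])

```text
clock: 10.6
position: [0.5618, 0.0984, 0.1315]
ee_rot: [-1.55, 0.22, -0.254]
force: [-5.2, -0.5, 11.5]
width: 0.129
```

```bash
python3 -c "
from h import *
st()"
```

```text
t 10.60 q 0.336 tilt -0.022 sidetilt -0.004 pos [0.5618 0.0984 0.1315] Ftool [ -4.5622 -11.6312  -1.9155] M@tool [-0.3265 -0.0444  1.1799] Fz 11.52 w 0.12868958003455733
lid angle from pos (h=.028): -0.0221  r 0.2151 (exp 0.2140) lat 0.0021
```

move_arm(series=[{"x": -0.01,"y": 0.06,"z": 0,"rx": 0,"ry": 0.1,"rz": 0},{"x": -0.01,"y": 0.06,"z": 0,"rx": 0,"ry": 0.1,"rz": 0}])

```text
clock: 10.85
position: [0.5622, 0.0981, 0.1315]
ee_rot: [-1.523, 0.381, -0.415]
force: [-3.8, 1.2, 8.9]
width: 0.127
```

```bash
python3 -c "
from h import *
st()"
```

```text
t 10.85 q 0.541 tilt -0.024 sidetilt -0.004 pos [0.5622 0.0981 0.1315] Ftool [-3.7395 -8.9864 -0.6247] M@tool [-0.5371 -0.0391  0.9052] Fz 8.91 w 0.12714836136614854
lid angle from pos (h=.028): -0.0217  r 0.2148 (exp 0.2140) lat 0.0018
```

move_arm(series=[{"x": -0.01,"y": 0.09,"z": 0,"rx": 0,"ry": 0.08,"rz": 0},{"x": -0.01,"y": 0.08,"z": 0,"rx": 0,"ry": 0.08,"rz": 0}])

```text
clock: 11.1
position: [0.5625, 0.0979, 0.1312]
ee_rot: [-1.492, 0.51, -0.543]
force: [-5.7, -0.0, 12.8]
width: 0.128
```

```bash
python3 -c "
from h import *
st()"
```

```text
t 11.10 q 0.707 tilt -0.025 sidetilt -0.005 pos [0.5625 0.0979 0.1312] Ftool [ -4.2375 -12.9035  -3.3175] M@tool [-0.9535 -0.0561  1.0315] Fz 12.77 w 0.1282928410173444
lid angle from pos (h=.028): -0.0228  r 0.2144 (exp 0.2140) lat 0.0017
```

move_arm(series=[{"x": -0.02,"y": 0.04,"z": -0.02,"rx": 0,"ry": 0.1,"rz": 0},{"x": -0.02,"y": 0.05,"z": -0.02,"rx": 0,"ry": 0.1,"rz": 0}])

```text
clock: 11.35
position: [0.5627, 0.0976, 0.1313]
ee_rot: [-1.443, 0.668, -0.703]
force: [-3.6, 0.8, 7.6]
width: 0.128
```

```bash
python3 -c "
from h import *
st()"
```

```text
t 11.35 q 0.913 tilt -0.027 sidetilt -0.005 pos [0.5627 0.0976 0.1313] Ftool [-2.7841 -7.6911 -2.0924] M@tool [-0.6443 -0.083   0.4779] Fz 7.60 w 0.1280401385518347
lid angle from pos (h=.028): -0.0222  r 0.2142 (exp 0.2140) lat 0.0013
```

move_arm(series=[{"x": -0.01,"y": 0.08,"z": -0.01,"rx": 0,"ry": 0.1,"rz": 0},{"x": -0.01,"y": 0.07,"z": -0.01,"rx": 0,"ry": 0.1,"rz": 0}])

```text
clock: 11.6
position: [0.563, 0.0972, 0.1311]
ee_rot: [-1.38, 0.827, -0.86]
force: [-4.8, 0.5, 11.9]
width: 0.136
```

```bash
python3 -c "
from h import *
st()"
```

```text
t 11.60 q 1.120 tilt -0.028 sidetilt -0.005 pos [0.563  0.0972 0.1311] Ftool [ -2.5755 -12.017   -3.6812] M@tool [-1.3    -0.0705  0.5143] Fz 11.89 w 0.136233303152709
lid angle from pos (h=.028): -0.0229  r 0.2140 (exp 0.2140) lat 0.0009
```

move_arm(series=[{"x": -0.01,"y": 0.06,"z": -0.01,"rx": 0,"ry": 0.1,"rz": 0},{"x": -0.01,"y": 0.06,"z": -0.01,"rx": 0,"ry": 0.1,"rz": 0}])

```text
clock: 11.85
position: [0.5631, 0.0968, 0.1312]
ee_rot: [-1.305, 0.984, -1.015]
force: [-4.1, -0.6, 9.6]
width: 0.127
```

```bash
python3 -c "
from h import *
st()"
```

```text
t 11.85 q 1.327 tilt -0.029 sidetilt -0.005 pos [0.5631 0.0968 0.1312] Ftool [-0.5831 -9.7189 -3.8532] M@tool [-1.2829 -0.0732  0.1751] Fz 9.60 w 0.12738868072291334
lid angle from pos (h=.028): -0.0226  r 0.2138 (exp 0.2140) lat 0.0005
```

Approach the stop in small turns.

move_arm(series=[{"x": 0,"y": 0.06,"z": -0.01,"rx": 0,"ry": 0.06,"rz": 0},{"x": 0,"y": 0.06,"z": -0.01,"rx": 0,"ry": 0.04,"rz": 0}])

```text
clock: 12.1
position: [0.5632, 0.0965, 0.1312]
ee_rot: [-1.262, 1.062, -1.092]
force: [-4.9, 1.2, 13.0]
width: 0.132
```

```bash
python3 -c "
from h import *
st()"
```

```text
t 12.10 q 1.431 tilt -0.029 sidetilt -0.006 pos [0.5632 0.0965 0.1312] Ftool [ -2.0815 -13.0973  -4.2593] M@tool [-1.4012 -0.0325  0.2099] Fz 12.97 w 0.13151929266399318
lid angle from pos (h=.028): -0.0226  r 0.2138 (exp 0.2140) lat 0.0002
```

move_arm(series=[{"x": 0,"y": 0.05,"z": -0.01,"rx": 0,"ry": 0.03,"rz": 0}])

```text
clock: 12.22
position: [0.5632, 0.0964, 0.1312]
ee_rot: [-1.248, 1.085, -1.114]
force: [-4.1, 0.3, 9.4]
width: 0.131
```

```bash
python3 -c "
from h import *
st()"
```

```text
t 12.22 q 1.461 tilt -0.029 sidetilt -0.006 pos [0.5632 0.0964 0.1312] Ftool [-0.8793 -9.464  -3.7576] M@tool [-1.1829 -0.1913  0.1757] Fz 9.35 w 0.1308544623255412
lid angle from pos (h=.028): -0.0226  r 0.2138 (exp 0.2140) lat 0.0001
```

move_arm(series=[{"x": 0,"y": 0.04,"z": 0,"rx": 0,"ry": 0.02,"rz": 0}])

```text
clock: 12.35
position: [0.5632, 0.0964, 0.1312]
ee_rot: [-1.239, 1.1, -1.129]
force: [-3.5, 0.9, 8.6]
width: 0.131
```

```bash
python3 -c "
from h import *
st()"
```

```text
t 12.35 q 1.481 tilt -0.029 sidetilt -0.006 pos [0.5632 0.0964 0.1312] Ftool [-1.356  -8.6665 -3.1167] M@tool [-1.0982 -0.3793  0.212 ] Fz 8.57 w 0.1313904142373484
lid angle from pos (h=.028): -0.0226  r 0.2138 (exp 0.2140) lat 0.0001
```

move_arm(series=[{"x": 0,"y": 0,"z": 0,"rx": 0,"ry": -0.02,"rz": 0},{"x": 0,"y": 0,"z": 0,"rx": 0,"ry": 0,"rz": 0},{"x": 0,"y": -0.03,"z": 0,"rx": 0,"ry": 0,"rz": 0}])

```text
clock: 12.72
position: [0.5632, 0.0965, 0.1316]
ee_rot: [-1.249, 1.084, -1.114]
force: [-2.2, 1.5, 3.2]
width: 0.131
```

```bash
python3 -c "
from h import *
st()"
```

```text
t 12.72 q 1.460 tilt -0.029 sidetilt -0.005 pos [0.5632 0.0965 0.1316] Ftool [-1.8338 -3.2505 -1.8232] M@tool [-0.7571 -0.1266  0.1001] Fz 3.20 w 0.13074275642478383
lid angle from pos (h=.028): -0.0205  r 0.2139 (exp 0.2140) lat 0.0001
```

move_arm(series=[{"x": 0,"y": 0,"z": 0,"rx": 0,"ry": 0,"rz": 0},{"x": 0,"y": 0,"z": 0,"rx": 0,"ry": 0,"rz": 0},{"x": 0,"y": 0,"z": 0,"rx": 0,"ry": 0,"rz": 0},{"x": 0,"y": 0,"z": 0,"rx": 0,"ry": 0,"rz": 0}], jaw=4)

```text
clock: 13.22
position: [0.5639, 0.0958, 0.1313]
ee_rot: [-1.249, 1.083, -1.116]
force: [-0.1, -0.1, 0.7]
width: 0.43
```

```bash
python3 -c "
from h import *
st()"
```

```text
t 13.22 q 1.461 tilt -0.030 sidetilt -0.004 pos [0.5639 0.0958 0.1313] Ftool [ 0.1061 -0.6961 -0.0786] M@tool [-0.1765  0.0384 -0.0244] Fz 0.69 w 0.4297623369893676
lid angle from pos (h=.028): -0.0217  r 0.2132 (exp 0.2140) lat -0.0005
```

move_arm(series=[{"x": 0,"y": -1.0,"z": 0,"rx": 0,"ry": 0,"rz": 0},{"x": 0,"y": -2.0,"z": 0,"rx": 0,"ry": 0,"rz": 0},{"x": 0,"y": -4.0,"z": 0,"rx": 0,"ry": 0,"rz": 0},{"x": 0,"y": -4.0,"z": 0,"rx": 0,"ry": 0,"rz": 0},{"x": 0,"y": -4.0,"z": 0,"rx": 0,"ry": 0,"rz": 0},{"x": 0,"y": 0,"z": 0,"rx": 0,"ry": 0,"rz": 0},{"x": 0,"y": 0,"z": 0,"rx": 0,"ry": 0,"rz": 0}])

```text
clock: 14.1
position: [0.5591, 0.094, 0.2888]
ee_rot: [-1.247, 1.084, -1.118]
force: [-0.5, 0.0, -0.9]
width: 0.438
```

```bash
python3 -c "
from h import *
st()
for n in('wrist','side','top'): cv2.imwrite(f'pics/{n}6.png',arm.get_image(n))
a=cv2.resize(cv2.imread('pics/side6.png')[135:260,235:365],None,fx=4,fy=4,interpolation=cv2.INTER_CUBIC)
cv2.imwrite('pics/side6z.png',a)
"
```

```text
t 14.10 q 1.463 tilt -0.031 sidetilt -0.004 pos [0.5591 0.094  0.2888] Ftool [-0.1107  0.8611 -0.5242] M@tool [-0.1852 -0.0355 -0.0265] Fz -0.88 w 0.4379634432740349
lid angle from pos (h=.028): 0.5501  r 0.2867 (exp 0.2140) lat -0.0022
```

View pics/wrist6.png

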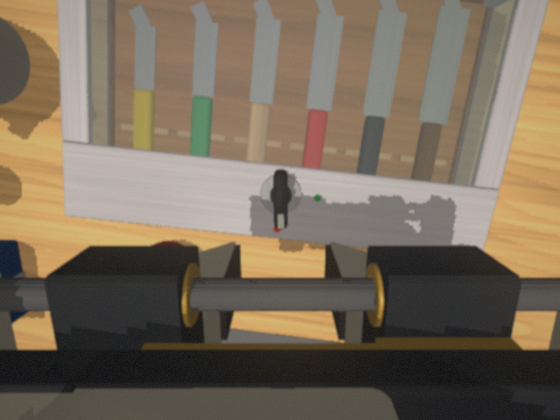

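View pics/side6z.png

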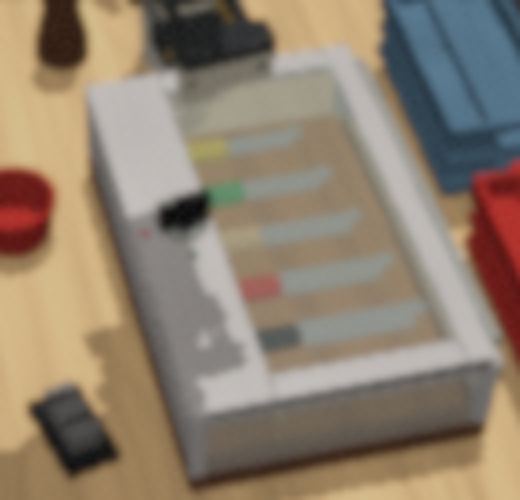

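View pics/top6.png

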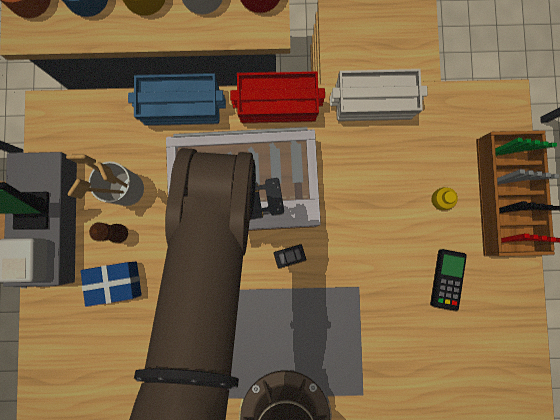

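```bash
python3 -c "
from cell import arm
print(arm.sign_off(), arm.observe()['clock'])"
```

```text
the job is handed in; nothing more can be done
the job is handed in; nothing more can be done
```

The lid is shut and latched with the tongue under the frame edge. I handed the job in at about 14 s on the robot's clock, well inside the 58 s limit.

**What I did**
1. Turned the knob back from about 0.95 to 0.02 rad, so the tongue was drawn in.
2. Lowered the lid along its arc until the seal was felt, at a lid angle of about +0.005.
3. Pressed to about 10 N, then turned the knob clockwise to its stop while holding the push.
4. Eased off, opened the fingers and backed 16 cm away.

**Last checks**
- **Latch:** when I eased off, the push fell from about 9 to 3 N while the knob rose only 0.4 mm, so the tongue is holding the lid. The lid angle inferred from the tool's position was -0.021 to -0.023 (latched range is -0.026 to 0.034).
- **Knob:** the tool's angle read 1.46 to 1.48 at the stop. In the final pictures the white inlay points at the red dot and the lid sits flush.
- **Surroundings:** the other things looked unmoved in the pictures. The arm hid the ramekin in the last top view, but it shows in its place in the side view.

**Where it was less than ideal**
- **Push on the seal:** it was not steady, reading about 7.6 to 13 N during the turn instead of a constant 10 to 12. The highest reading stayed under the 16 N limit, but I only read the force every row or two.
- **Torque at the stop:** one reading was 0.38 N m, close to the 0.4 N m limit. I backed it off at once.

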